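# Fit the candle plate and lock the lantern hood

## Task

Get the lantern on the ledge ready: lay the candle plate flat on the platform of the lantern's foot, with its hole dropped over the pin and its candle towards the middle. Then set the glass hood over it with its ears in the slots, push it down against the spring and turn it clockwise about a quarter-turn until it locks in its notches, and let go. Leave the other things on the ledge where they are.

Things in the scene. Friction and masses are not known exactly. Their poses are not given: they have to be found in the camera images.
- foot: Foot of the lantern, bronze-tone, fixed. Origin: centre of its underside, z up. Disc (radius 68 mm, 3 thick); in the middle a platform (radius 38, flat top 18 mm up, bevelled edge) with an off-centre steel pin on the foot's +x side; round it a sprung seat, then a bayonet collar (radius 48 to 63, top 19.5 mm up) with two opposite slots and, inside, two notches, in line with the pin.
- slot (a point): Middle of one of the two open slots in the collar, radius 55 mm, 3 mm up, 80 deg anticlockwise (from above) of the foot's +x; the other is opposite. A slot spans 50 deg. From it a pressed-down ear of the hood turns CLOCKWISE under a low roof (underside 12 mm above the ledge, 40 deg long) into the notch. Anticlockwise is blocked. Rotation as the foot's.
- notch (a point): Middle of one of the two locking notches under the collar, radius 55 mm, on the foot's +x; the other is opposite, on -x. Site 15.5 mm above the ledge, at the underside of the notch roof, 3.5 mm higher than the low roof; a solid stop just beyond ends the turn. Locked, the ears and the wing handle lie along the foot's x, in line with the pin.
- pin (a point): Root of the steel pin on the platform top, 14 mm from the foot's centre along the foot's +x, 18 mm above the ledge. The pin is 9 mm in diameter and 7 mm tall, tip bevelled. Rotation is the foot's.
- seat (a joint): Sprung steel seat of the foot that the hood's rim rests on, in m: 0 = up (face 12 mm above the ledge), 0.008 = fully down (face 4 mm above it). Pushes back with 3.6 N at 0 and 1.2 N more per mm. It must go down more than 5 mm for the hood's ears to pass under the low roof; with the hood locked it stands at about 1.5 mm.
- tray_cup (a point): Loose candle plate (0.12 kg), flat on the ledge: point on the axis of its candle cup, 21 mm above the plate's underside; z up, x from cup to hole. Steel plate 56 x 40 mm (x, y), 4 thick; its centre is 12 mm from the cup axis along +x. Cup: cylinder 22 mm across, up to 38 mm, white stub (16 mm) to 45 mm. Grip the cup, fingers closing along the plate's y to stay clear of the pin.
- tray_hole (a point): Centre of the round 14 mm hole in the candle plate, on its underside, 26 mm from the cup axis along the plate's +x. Hole on the pin and plate's x along the foot's x: the plate is centred on the platform and clears the hood by 6 mm.
- hood_grip (a point): Loose lantern hood (0.22 kg), upright on the ledge: centre of the flat wing handle on top, 95 mm above the rim. Handle 54 mm long (hood's x), 12 thick (y), 32 tall. Below: cap (top 79 mm above the rim) and clear glass cylinder, outer radius 45, inner 41, open below. Two ears at the rim, 14 wide, 5 thick, out to 57 mm from the axis along +x and -x, in line with the handle; fits either way.
- hood_rim (a point): Centre of the hood's open bottom rim, the ears' underside; axes as the hood's. Height over the ledge: 12 mm when resting on the seat, ears in the slots; 19.5 mm if the ears stand on the collar; under 7 mm while the ears pass below the low roof; 10.5 mm when locked.
- votive0: Bystander, to be left alone: green glass votive cup, 58 mm wide, 62 mm tall, nearest to the robot; origin: centre of its underside.
- votive1: Bystander, to be left alone: green glass votive cup, 58 x 62 mm, at the back left; origin: centre of its underside.
- votive2: Bystander, to be left alone: green glass votive cup, 58 x 62 mm, at the back right; origin: centre of its underside.
- matchbox: Bystander, to be left alone: wooden matchbox 57 x 36 x 15 mm; origin: centre of its underside.
- tin: Bystander, to be left alone: round steel tin with a screw lid, 67 mm wide, 48 mm tall; origin: centre of its underside.
- dispenser: Bystander, to be left alone: white plastic push dispenser of balloon clips, 62 x 46 x 93 mm; origin: centre of its underside.
- snuffer: Bystander, to be left alone: bronze-tone candle snuffer, a rod 190 mm long lying down; origin: centre of its underside.

How it is judged (in metres and radians):
On the way, in this order (a step that is already met when the one before it is completed fails the run):
1. the candle plate lies flat on the platform, its hole over the pin, let go (horizontal distance between tray_hole and pin below 0.004 m and z of tray_hole in the frame of pin between -0.003 and 0.002 m and angle between tray_hole's own z axis and vertical below 0.06 rad and distance between the grasp point and tray_cup above 0.035 m), for 0.1 s.
2. the hood is pressed down over the plate, its ears lower than the low roof (horizontal distance between hood_rim and foot below 0.006 m and z of hood_rim in the frame of foot below 0.0085 m), for 0.05 s.
At the end, for the whole second after the job is handed in: Plate flat on the platform (2 mm, 0.06 rad), hole within 4 mm of the pin's axis; hood upright (0.06 rad), centred on the foot within 6 mm, its ears along the foot's x within 0.17 rad and sprung up into the notches (rim 8.8 to 11.7 mm above the foot's underside) (horizontal distance between tray_hole and pin below 0.004 m and z of tray_hole in the frame of pin between -0.003 and 0.002 m and angle between each of tray_hole, hood_rim's own z axis and vertical below 0.06 rad and horizontal distance between hood_rim and foot below 0.006 m and z of hood_rim in the frame of foot between 0.0088 and 0.0117 m and angle between the x axis of hood_rim and the x axis of foot, either way round below 0.17 rad); the robot touches nothing.
It fails at once if a bystander is shifted by more than 25 mm (distance of any of votive0, votive1, votive2, matchbox, tin, dispenser, snuffer from where it was at the start of the episode above 0.025 m).
It fails at once if the hood is tipped over (more than 0.7 rad) (angle between hood_rim's own z axis and vertical above 0.7 rad).
It also fails if it takes over 64 s, if anything falls off the work surface, if the arm or the gripper's body presses on something with over 40 N, if the wrist force passes 120 N, or if a joint passes its speed limit or range.

## Robot

A 7-joint arm with a two-finger parallel gripper is mounted at the origin on the work surface. World frame = base frame: x ahead of the robot, y to its left, z up, the work surface at z = 0. Lengths are in m, angles in degrees, forces in N, time in s.
With the tool pointing down it reaches from about 0.425 to 0.875 m from the base axis. Payload 4.7 kg.
Tool frame: the origin (TCP) lies on the centre line of the jaws, within the pads' length; the fingertips stand 19 mm ahead of it and the grasp point (between the pads) is the TCP; z points along the fingers, y is the line along which they close (so a half turn about z gives the same grasp; the last joint's range is limited). The gripper opens to 87 mm and grips with 3 to 60 N. Pads are 19 mm wide; open, the fingers measure 117 mm over their backs; the gripper's body (75 mm by 190 mm) begins 51 mm behind the grasp point.
Start: joints at [-62.733, 18.392, -4.016, 83.108, 1.295, 78.541, -3.26], TCP at [0.29, 0.582, 0.242] pointing down, gripper open.
Joint ranges: [-163.93, 163.93], [-17.29, 119.83], [-79.2, 71.16], [3.27, 140.29], [-89.18, 269.18], [5.43, 117.66], [-154.24, 154.24]. Speed limits (degrees/s): [147.25, 147.25, 180, 180, 180, 180, 180].

## Interface

Orientations are given as [roll, pitch, yaw] about the fixed x, y, z axes, in that order (R = Rz(yaw) Ry(pitch) Rx(roll)).
In Python, from cell import env, imaging gives the robot as it stands.
- The arm moves only by the shell command python3 -m crank 'ROWS' [OPENING] [FORCE]. ROWS is JSON, a list of rows, each an object of numbers: "x", "y", "z": the shift along the tool's x, y, z in m; "turn": the turn about the tool's z in rad. In form: [{"x": .., "y": .., "z": .., "turn": ..}, ...]. A call has 1 to 12 rows; each row is the pose to reach, as a shift and turn from the pose commanded when the call began, along the tool's axes at that moment; what a row does not reach only later rows make up. A row lasts 1/8 s, in which the tool goes at most 62.5 mm and 10.7 degrees, less where a joint would pass 70% of its speed; a pose out of reach is approached as far as the arm can. A call with a gripper value outside its range is refused whole. OPENING is the finger opening in m, from 0 to 0.087, set as the call begins (- or left out, the last holds). The fingers move at their own pace and stop on an object; FORCE is the grip in N (left out, the last holds). Time passes only in rows, so rows that repeat a pose let the fingers close. It gives the time, the measured TCP pose, the force, the opening and the grip force at its end, in the units of the state.
- env.get_obs(): the state, without advancing time (a new reading comes with each control period).
- imaging.read_camera(name): name is "scene" or "top" or "wrist"; returns the picture (420x560x3 uint8, red, green, blue); there is no depth.
- imaging.get_calibration(name): a dict with "camera_matrix" (3x3 intrinsics, pixels), "position" and "attitude" of the camera in the world. Camera axes: x right, y up, looking along -z (the intrinsics and any distortion apply to the point x, -y, -z); pixel columns grow to the right and rows downward; lengths in m; the calibration is good to about 2 mm. A picture is of the moment at which its call begins: read the wrist's pose just before it. get_calibration takes no time and is no camera call; for the wrist camera it gives the pose at the moment of the call.
- env.sign_off(): hands the job in; it is judged then, once.
The state is a dict: "time_s": time; "qpos": joint angles; "joint_velocities": joint speeds; "effort": joint torques, N m; "tool_pos": TCP position; "tool_rot": TCP orientation; "force": force on the tool from outside, world axes, zero at the start; "wrist_torque": the same for the moment, N m; "grip_width": finger opening in m; "grasp_force": force on a finger pad.
Only numpy, scipy, OpenCV 4.12 (cv2) and the standard library are available. Lean on these libraries where they do the work, as an engineer would, in place of code of your own. Each camera call takes 0.05 s, during which the arm holds its last target. There are 200 camera calls.

## Working session

There is one attempt and no reset: what is moved stays moved. The work goes in short steps, Python scripts to look and compute and a shell command to move; the robot and the scene stay as the last step left them, time stands still between calls to the robot, and variables do not carry over. Pictures are saved under pics/ and viewed, at most 10 in all, crops included, and the job is handed in when it is done.

```bash
mkdir -p pics; ls
python3 - <<'E'
from cell import env, imaging
import cv2
o=env.get_obs();print({k:o[k] for k in('time_s','tool_pos','tool_rot','force','grip_width')})
for n in('scene','top'):
    cv2.imwrite(f'pics/{n}0.png',imaging.read_camera(n)[:,:,::-1]);print(imaging.get_calibration(n))
E
```

```text
pics
{'time_s': 0.0, 'tool_pos': array([0.28946631, 0.58142623, 0.24048007]), 'tool_rot': array([-1.79894382e+02,  8.28007280e-03,  1.53543155e+02]), 'force': array([1.09742858, 0.00933878, 0.50199817]), 'grip_width': 0.0873522323884733}
{'camera_matrix': array([[396.22707394,   0.        , 275.16783848],
       [  0.        , 396.22707394, 216.54534412],
       [  0.        ,   0.        ,   1.        ]]), 'position': array([ 0.93517734, -0.21009547,  0.84074636]), 'attitude': array([28.30166607,  0.2469431 , 59.09931288])}
{'camera_matrix': array([[399.95233003,   0.        , 281.21590772],
       [  0.        , 399.95233003, 206.34804018],
       [  0.        ,   0.        ,   1.        ]]), 'position': array([ 0.46412741, -0.00113026,  1.07296112]), 'attitude': array([ 6.31319804e+00,  2.09848871e-02, -8.88309847e+01])}
```

View pics/top0.png

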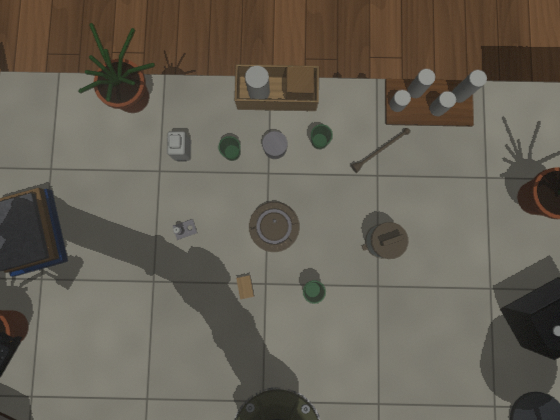

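View pics/scene0.png

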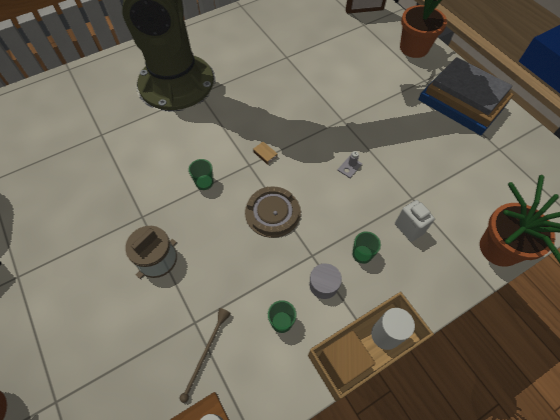

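The top view shows the foot at (274,226), the plate near (185,229) with its cup at (178,229), and the hood's handle at (389,238). I'll zoom in on the three.

```bash
cat > h.py <<'E'
import numpy as np, cv2
from scipy.spatial.transform import Rotation as R
def ray(c,u,v,z):
    "world point on the ray of pixel (u,v) at height z"
    d=np.linalg.inv(c['camera_matrix'])@[u,v,1]; d=R.from_euler('xyz',c['attitude'],degrees=True).as_matrix()@(d*[1,-1,-1])
    p=c['position']; return p+d*(z-p[2])/d[2]
def proj(c,P):
    q=R.from_euler('xyz',c['attitude'],degrees=True).as_matrix().T@(np.array(P)-c['position'])
    q=c['camera_matrix']@(q*[1,-1,-1]); return q[:2]/q[2]
E
python3 - <<'E'
from h import *
from cell import imaging
c=imaging.get_calibration('top')
for n,u,v,z in(('foot',274,226,.018),('cup',178,229,.045),('hood',389,238,.111)): print(n,ray(c,u,v,z))
im=cv2.imread('pics/top0.png')
t=[cv2.resize(im[v-33:v+33,u-33:u+33],(396,396),interpolation=cv2.INTER_CUBIC) for u,v in((274,226),(389,238))]
im2=cv2.imread('pics/scene0.png')
b=[cv2.resize(im2[v-33:v+33,u-33:u+33],(396,396),interpolation=cv2.INTER_CUBIC) for u,v in((273,211),(152,252))]
t=[cv2.resize(x,(300,300)) for x in t+b]
cv2.imwrite('pics/crop0.png',cv2.convertScaleAbs(np.vstack([np.hstack(t[:2]),np.hstack(t[2:])]),alpha=1.8))
E
```

```text
foot [0.52824563 0.01961481 0.018     ]
cup [0.51386326 0.26558462 0.045     ]
hood [ 0.49941942 -0.25864516  0.111     ]
```

View pics/crop0.png

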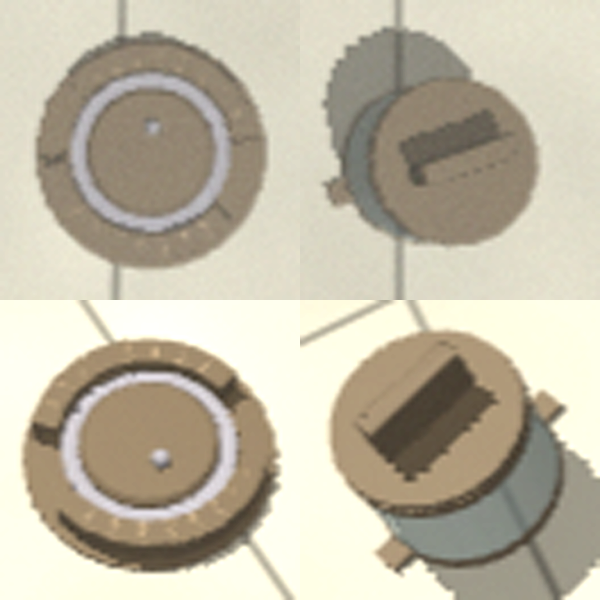

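```bash
cat >> h.py <<'E'
def go(x,y,z,yaw=None):
    "print shift/turn for a move to a world pose (tool down)"
    from cell import env
    o=env.get_obs(); r=R.from_euler('xyz',o['tool_rot'],degrees=True)
    s=r.as_matrix().T@(np.array([x,y,z])-o['tool_pos'])
    t=0 if yaw is None else (-(yaw-o['tool_rot'][2])+180)%360-180
    print('t',round(o['time_s'],2),'yaw',o['tool_rot'][2].round(2),'q7',o['qpos'][6].round(1),'shift',s.round(4),'turn rad',round(np.deg2rad(t),3),'or',round(np.deg2rad(t-180*np.sign(t)),3))
E
python3 - <<'E'
from h import *
from cell import imaging,env
c=imaging.get_calibration('wrist');o=env.get_obs()
r=R.from_euler('xyz',o['tool_rot'],degrees=True).as_matrix()
print(r.T@(c['position']-o['tool_pos']), r.T@R.from_euler('xyz',c['attitude'],degrees=True).as_matrix(), c['camera_matrix'])
c=imaging.get_calibration('top')
k=274-33,226-33
print('foot',ray(c,k[0]+152/4.545,k[1]+153/4.545,.0195),'pin',ray(c,k[0]+152/4.545,k[1]+127/4.545,.025))
go(.514,.266,.24)
E
```

```text
[ 8.04171706e-02  8.67085111e-05 -1.43034552e-01] [[ 7.67127705e-04  9.54896131e-01  2.96939036e-01]
 [ 9.99999503e-01 -5.43249006e-04 -8.36471192e-04]
 [-6.37431268e-04  2.96939530e-01 -9.54896072e-01]] [[329.77223908   0.         277.69666122]
 [  0.         329.77223908 211.45774388]
 [  0.           0.           1.        ]]
foot [0.52642942 0.01837807 0.0195    ] pin [0.54112768 0.01861078 0.025     ]
t 0.1 yaw 153.54 q7 -3.3 shift [-0.3416 -0.1824  0.0009] turn rad 0.0 or 0.0
```

```bash
python3 -m crank '[{"x":-0.03,"y":-0.016,"z":0},{"x":-0.08,"y":-0.043,"z":0.01},{"x":-0.13,"y":-0.07,"z":0.02},{"x":-0.18,"y":-0.096,"z":0.04},{"x":-0.23,"y":-0.123,"z":0.05},{"x":-0.28,"y":-0.15,"z":0.07},{"x":-0.32,"y":-0.171,"z":0.09},{"x":-0.342,"y":-0.182,"z":0.09},{"x":-0.342,"y":-0.182,"z":0.09}]' 0.06
python3 - <<'E'
from h import *
from cell import imaging
import pickle
c=imaging.get_calibration('wrist'); im=imaging.read_camera('wrist')[:,:,::-1]
pickle.dump(c,open('w1.pkl','wb')); cv2.imwrite('pics/w1.png',im)
E
```

```text
invalid input
```

View pics/w1.png

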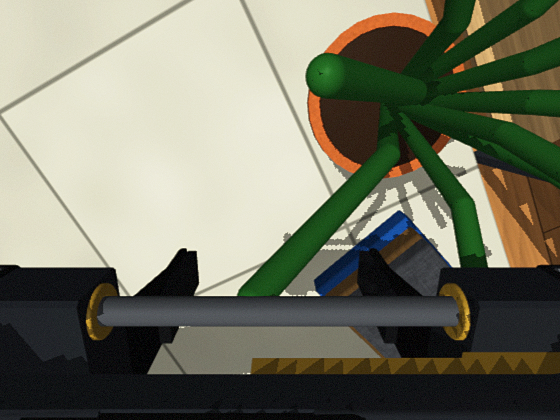

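The move was refused (every row probably needs "turn"), so this picture only shows the plant and the fingers at the start pose. I'll send it again.

```bash
python3 -m crank '[{"x":-0.03,"y":-0.016,"z":0,"turn":0},{"x":-0.08,"y":-0.043,"z":0.01,"turn":0},{"x":-0.13,"y":-0.07,"z":0.02,"turn":0},{"x":-0.18,"y":-0.096,"z":0.04,"turn":0},{"x":-0.23,"y":-0.123,"z":0.05,"turn":0},{"x":-0.28,"y":-0.15,"z":0.07,"turn":0},{"x":-0.32,"y":-0.171,"z":0.09,"turn":0},{"x":-0.342,"y":-0.182,"z":0.09,"turn":0},{"x":-0.342,"y":-0.182,"z":0.09,"turn":0}]' 0.06
python3 - <<'E'
from h import *
from cell import imaging
import pickle
c=imaging.get_calibration('wrist'); im=imaging.read_camera('wrist')[:,:,::-1]
pickle.dump(c,open('w1.pkl','wb')); cv2.imwrite('pics/w1b.png',im)
E
```

```text
time_s: 1.27
tool_pos: [0.5158, 0.2642, 0.1512]
tool_rot: [-179.9, 0.0, 153.3]
force: [-0.4, 1.7, 0.2]
grip_width: 0.0597
grasp_force: 0.0
```

View pics/w1b.png

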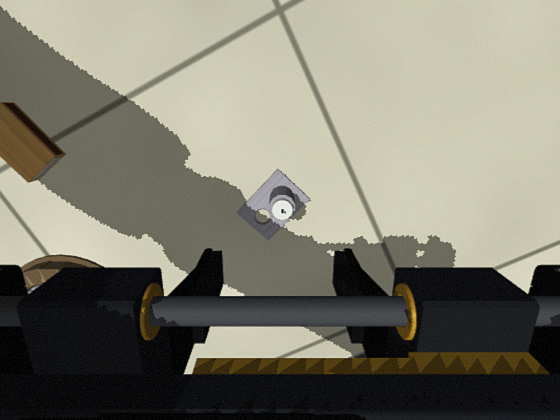

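Run:
```python
from h import *
im=cv2.imread('pics/w1b.png')[160:250,225:325]
cv2.imwrite('pics/w1c.png',cv2.resize(cv2.convertScaleAbs(im,alpha=1.3),None,fx=6,fy=6,interpolation=cv2.INTER_CUBIC))
```

```text
(no output)
```

View pics/w1c.png

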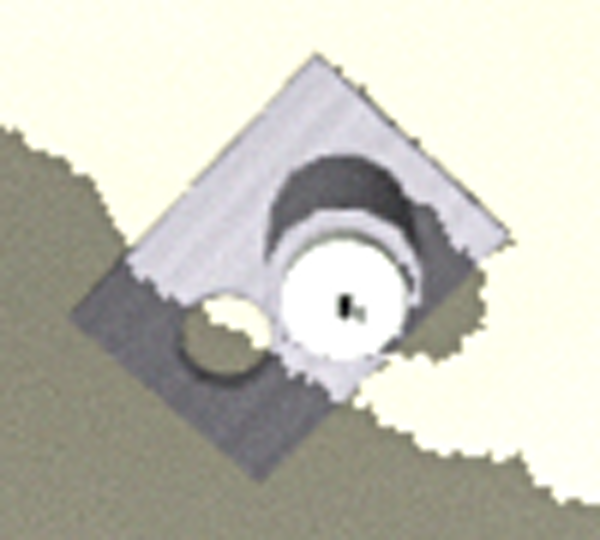

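Plate corners in the crop are at (317,53), (512,240), (260,481) and (70,316). The stub centre is at (345,298) and the hole at (226,338).

Run:
```python
from h import *
import pickle
c=pickle.load(open('w1.pkl','rb'))
f=lambda u,v,z:ray(c,225+(u+.5)/6-.5,160+(v+.5)/6-.5,z)[:2]
T,Rr,B,L=[f(u,v,.004) for u,v in((317,53),(512,240),(260,481),(70,316))]
for a,b in((T,L),(Rr,B),(Rr,T),(B,L)): d=b-a;print(np.linalg.norm(d).round(4),np.degrees(np.arctan2(d[1],d[0])).round(2))
d=(L+B-T-Rr); yaw=np.degrees(np.arctan2(d[1],d[0])); ex=np.array([np.cos(np.radians(yaw)),np.sin(np.radians(yaw))]);ctr=(T+Rr+B+L)/4
print('yaw',yaw,'cup from plate',ctr-.012*ex,'stub',f(345,298,.045),'hole',f(226,338,.004),'hole from plate',ctr+.014*ex)
cu=ctr-.012*ex
for a in(90,-90): go(*cu,.023,yaw+a)
```

```text
0.0557 -69.71
0.0552 -71.11
0.0412 -160.67
0.0398 -159.97
yaw -70.40626910346673 cup from plate [0.51364487 0.26962319] stub [0.51326455 0.26956845] hole [0.52218571 0.24519087] hole from plate [0.52236394 0.24512874]
t 1.32 yaw 153.45 q7 35.2 shift [0.0023 0.0023 0.1284] turn rad 2.336 or -0.805
t 1.32 yaw 153.45 q7 35.2 shift [0.0023 0.0023 0.1284] turn rad -0.805 or 2.336
```

Both methods agree (the cup to within 0.4 mm, the plate sizes to about 1 mm). The tool yaw should be 109.6°, so turn +0.765.

```bash
python3 -m crank '[{"x":0.002,"y":0.002,"z":0.01,"turn":0.16},{"x":0.002,"y":0.002,"z":0.02,"turn":0.32},{"x":0.002,"y":0.002,"z":0.03,"turn":0.48},{"x":0.002,"y":0.002,"z":0.04,"turn":0.64},{"x":0.002,"y":0.002,"z":0.06,"turn":0.765},{"x":0.002,"y":0.002,"z":0.07,"turn":0.765},{"x":0.002,"y":0.002,"z":0.075,"turn":0.765}]'
python3 -c "
from h import *
go(.5136,.2697,.028,109.6)"
```

```text
time_s: 2.2
tool_pos: [0.513, 0.2705, 0.0762]
tool_rot: [-180.0, -0.0, 109.9]
force: [1.1, -0.7, -0.1]
grip_width: 0.06
grasp_force: 0.0
t 2.2 yaw 109.94 q7 -6.7 shift [-0.001   0.0003  0.0482] turn rad 0.006 or -3.136
```

```bash
python3 -m crank '[{"x":-0.001,"y":0,"z":0.02,"turn":0.006},{"x":-0.001,"y":0,"z":0.038,"turn":0.006},{"x":-0.001,"y":0,"z":0.048,"turn":0.006},{"x":-0.001,"y":0,"z":0.048,"turn":0.006},{"x":-0.001,"y":0,"z":0.048,"turn":0.006}]'
python3 -m crank '[{"x":0,"y":0,"z":0,"turn":0},{"x":0,"y":0,"z":0,"turn":0},{"x":0,"y":0,"z":0,"turn":0},{"x":0,"y":0,"z":0,"turn":0},{"x":0,"y":0,"z":0,"turn":0},{"x":0,"y":0,"z":0,"turn":0}]' 0.0 25
python3 -m crank '[{"x":0,"y":0,"z":-0.02,"turn":0},{"x":0,"y":0,"z":-0.06,"turn":0},{"x":0,"y":0,"z":-0.1,"turn":0},{"x":0,"y":0,"z":-0.12,"turn":0},{"x":0,"y":0,"z":-0.12,"turn":0}]'
python3 -c "
from h import *
go(.5264,.1,.148,179)"
```

```text
time_s: 2.82
tool_pos: [0.5146, 0.2687, 0.0291]
tool_rot: [179.9, -0.0, 109.4]
force: [0.3, 0.1, -0.0]
grip_width: 0.0602
grasp_force: 0.0
time_s: 3.58
tool_pos: [0.514, 0.2683, 0.0286]
tool_rot: [-180.0, -0.0, 109.4]
force: [-1.7, 0.4, 1.8]
grip_width: 0.0213
grasp_force: 25.0
time_s: 4.2
tool_pos: [0.5152, 0.2689, 0.1501]
tool_rot: [179.8, -0.1, 109.4]
force: [0.1, 0.1, -2.0]
grip_width: 0.0214
grasp_force: 25.0
t 4.2 yaw 109.37 q7 -8.0 shift [-0.163  -0.0454  0.0018] turn rad -1.215 or 1.926
```

```bash
python3 -c "
from h import *
go(.556,.018,.17,180)"
```

```text
t 4.2 yaw 109.37 q7 -8.0 shift [-0.2502 -0.0446 -0.0203] turn rad -1.233 or 1.909
```

```bash
python3 -m crank '[{"x":-0.02,"y":-0.004,"z":-0.01,"turn":-0.1},{"x":-0.055,"y":-0.01,"z":-0.02,"turn":-0.25},{"x":-0.09,"y":-0.016,"z":-0.02,"turn":-0.4},{"x":-0.125,"y":-0.022,"z":-0.02,"turn":-0.56},{"x":-0.16,"y":-0.028,"z":-0.02,"turn":-0.72},{"x":-0.195,"y":-0.034,"z":-0.02,"turn":-0.88},{"x":-0.225,"y":-0.04,"z":-0.02,"turn":-1.04},{"x":-0.245,"y":-0.044,"z":-0.02,"turn":-1.17},{"x":-0.25,"y":-0.045,"z":-0.02,"turn":-1.233},{"x":-0.25,"y":-0.045,"z":-0.02,"turn":-1.233},{"x":-0.25,"y":-0.045,"z":-0.02,"turn":-1.233}]'
python3 - <<'E'
from h import *
from cell import imaging
import pickle
c=imaging.get_calibration('wrist'); im=imaging.read_camera('wrist')[:,:,::-1]
pickle.dump(c,open('w2.pkl','wb')); cv2.imwrite('pics/w2.png',im)
p=proj(c,[.526,.018,.018]).astype(int);print(p)
x0,y0=max(p[0]-100,0),max(p[1]-75,0);print(x0,y0)
cv2.imwrite('pics/w2c.png',cv2.resize(cv2.convertScaleAbs(im[y0:y0+150,x0:x0+200],alpha=1.3),None,fx=4,fy=4,interpolation=cv2.INTER_CUBIC))
E
```

```text
time_s: 5.58
tool_pos: [0.5541, 0.0182, 0.1675]
tool_rot: [180.0, -0.1, 180.0]
force: [-0.3, 0.2, -0.8]
grip_width: 0.0212
grasp_force: 25.0
[277 170]
177 95
```

View pics/w2c.png

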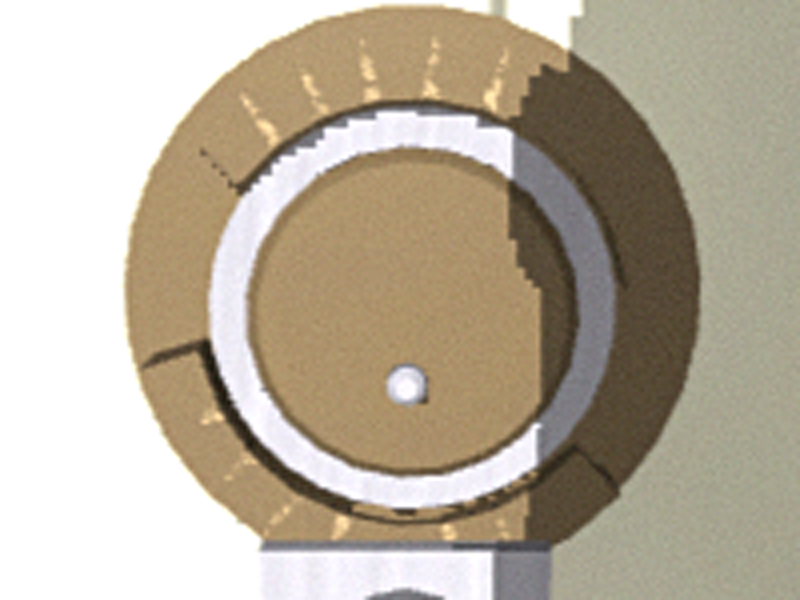

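Run:
```python
from h import *
import pickle
c=pickle.load(open('w2.pkl','rb'))
f=lambda u,v,z:ray(c,177+(u+.5)/4-.5,95+(v+.5)/4-.5,z)[:2]
fit=lambda P:(lambda A,b:(lambda s:(s[:2]/2,np.sqrt(s[2]+(s[:2]**2).sum()/4)))(np.linalg.lstsq(A,b,rcond=None)[0]))(np.c_[P,np.ones(len(P))],(P**2).sum(1))
for n,pts,z in(('plat',((248,310),(413,472),(578,310),(413,148),(300,190),(300,425)),.016),('seat',((210,300),(408,507),(615,305)),.012),('collar outer',((125,285),(410,5),(699,290),(210,90),(560,48)),.0)):
    for zz in(z,z+.003): print(n,zz,*fit(np.array([f(*p,zz) for p in pts])))
pin=f(406,384,.025);ctr=fit(np.array([f(*p,.016) for p in((248,310),(413,472),(578,310),(413,148),(300,190),(300,425))]))[0]
d=pin-ctr;print('pin',pin,np.linalg.norm(d),np.degrees(np.arctan2(d[1],d[0])))
for p,a in(((147,362),285),((207,345),285),((202,150),235),((240,190),235),((617,492),55),((575,447),55)):
    q=f(*p,.0195)-ctr; print(p,np.linalg.norm(q).round(4),((np.degrees(np.arctan2(q[1],q[0]))-a+180)%360-180).round(1))
```

```text
plat 0.016 [0.52898656 0.01978299] 0.03705001727336255
plat 0.019 [0.52842439 0.0197604 ] 0.036672798221695474
seat 0.012 [0.52986234 0.01963891] 0.04631035805174264
seat 0.015 [0.52929891 0.01961807] 0.0458451712355878
collar outer 0.0 [0.53063311 0.01959826] 0.06806119045414653
collar outer 0.003 [0.53008399 0.01957862] 0.06740392572494955
pin [0.54280791 0.01815387] 0.013917036805694817 -6.722406625414392
(147, 362) 0.0609 -5.5
(207, 345) 0.0467 -7.4
(202, 150) 0.0584 -3.7
(240, 190) 0.047 -1.7
(617, 492) 0.0626 -5.8
(575, 447) 0.0478 -3.8
```

Run:
```python
from h import *
from cell import env
import pickle
c=pickle.load(open('w2.pkl','rb')); im=cv2.imread('pics/w2.png')
o=env.get_obs();t=o['tool_pos'];zt=t[2]-.0286+.004;print(t,o['tool_rot'])
print('pred hole',proj(c,[t[0]+.026,t[1],zt]),'pred cup',proj(c,[t[0],t[1],zt+.041]),'corners',[proj(c,[t[0]-.012+a,t[1]+b,zt]).round() for a in(-.004,.052) for b in(-.02,.02)])
cv2.imwrite('pics/w2d.png',cv2.resize(cv2.convertScaleAbs(im[210:310,212:342],alpha=1.3),None,fx=6,fy=6,interpolation=cv2.INTER_CUBIC))
```

```text
[0.55419009 0.01828291 0.16780924] [ 1.79995508e+02 -6.60935999e-02 -1.79979481e+02]
pred hole [278.65202742 301.27822122] pred cup [279.05311051 301.39205087] corners [array([242., 234.]), array([316., 234.]), array([245., 322.]), array([312., 322.])]
```

View pics/w2d.png

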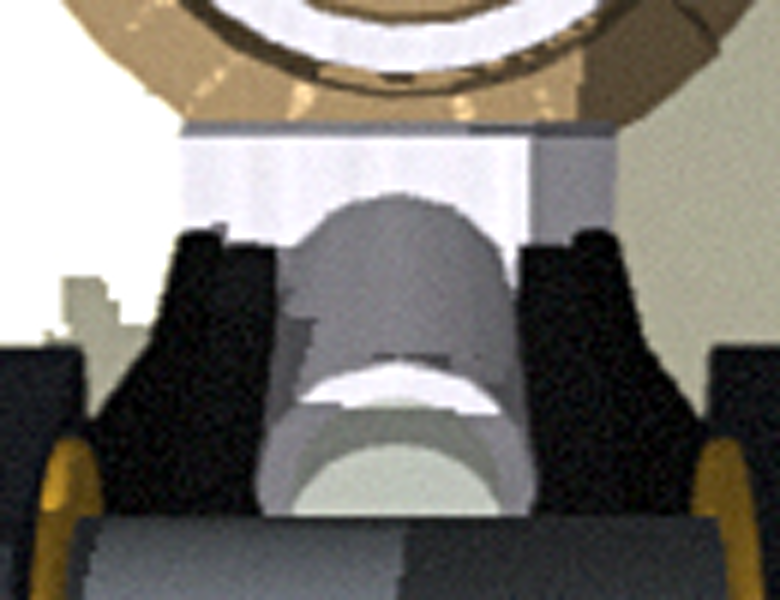

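The foot's centre is at about (0.529, 0.020), yaw about -5°, with the pin at (0.5428, 0.0182). The picture shows the plate's near edge level at row 134 (square to the tool) and the plate about 1 mm further towards the camera than nominal. The tool therefore goes to (0.518, 0.0208) at yaw 174.8.

```bash
python3 -c "
from h import *
go(.518,.0208,.06,174.8)"
```

```text
t 5.62 yaw -179.98 q7 88.1 shift [0.0361 0.0025 0.1079] turn rad 0.091 or -3.05
```

```bash
python3 -m crank '[{"x":0.018,"y":0.001,"z":0.02,"turn":0.09},{"x":0.036,"y":0.0025,"z":0.05,"turn":0.09},{"x":0.036,"y":0.0025,"z":0.08,"turn":0.09},{"x":0.036,"y":0.0025,"z":0.1,"turn":0.09},{"x":0.036,"y":0.0025,"z":0.106,"turn":0.09},{"x":0.036,"y":0.0025,"z":0.106,"turn":0.09},{"x":0.036,"y":0.0025,"z":0.106,"turn":0.09}]'
python3 -c "
from h import *
from cell import env
import time
go(.518,.0208,.0466,174.8)"
```

```text
time_s: 6.5
tool_pos: [0.5195, 0.0202, 0.0635]
tool_rot: [180.0, 0.1, 174.9]
force: [0.1, -0.1, -1.3]
grip_width: 0.0214
grasp_force: 25.0
t 6.5 yaw 174.86 q7 83.5 shift [0.0015 0.0004 0.0169] turn rad 0.001 or -3.141
```

```bash
cat >> h.py <<'E'
def avg(n=6):
    from cell import env,imaging
    P=[]
    for i in range(n):
        imaging.read_camera('wrist');o=env.get_obs();P.append(np.r_[o['tool_pos'],o['tool_rot'],o['force']])
    P=np.array(P);P[:,3]%=360;P[:,5]%=360;print('mean',P.mean(0).round(4),'std',P.std(0)[:6].round(4));return P.mean(0)
E
python3 -c "
from h import *
avg()"
```

```text
mean [ 5.192000e-01  2.010000e-02  6.330000e-02  1.799746e+02  7.620000e-02
  1.748547e+02  4.642000e-01  4.840000e-02 -1.618500e+00] std [0.0002 0.0001 0.0002 0.0059 0.0247 0.004 ]
```

```bash
python3 -m crank '[{"x":0.0012,"y":0.0005,"z":0.0,"turn":0},{"x":0.0012,"y":0.0005,"z":0.005,"turn":0},{"x":0.0012,"y":0.0005,"z":0.009,"turn":0},{"x":0.0012,"y":0.0005,"z":0.012,"turn":0},{"x":0.0012,"y":0.0005,"z":0.015,"turn":0},{"x":0.0012,"y":0.0005,"z":0.0165,"turn":0},{"x":0.0012,"y":0.0005,"z":0.0165,"turn":0},{"x":0.0012,"y":0.0005,"z":0.0165,"turn":0}]'
python3 -c "
from h import *
avg(3)"
```

```text
time_s: 7.8
tool_pos: [0.5174, 0.0207, 0.0466]
tool_rot: [180.0, -0.0, 174.9]
force: [-2.9, -0.2, 5.7]
grip_width: 0.0213
grasp_force: 25.0
mean [ 5.174000e-01  2.070000e-02  4.650000e-02  1.799898e+02 -1.910000e-02
  1.748536e+02 -2.992400e+00 -1.872000e-01  5.144100e+00] std [0.     0.     0.     0.0002 0.0012 0.0003]
```

Tool height 0.0465 is the height for a seated plate (stuck on the pin it would be 7 mm higher). Release, and rise.

```bash
python3 -m crank '[{"x":0,"y":0,"z":0,"turn":0},{"x":0,"y":0,"z":0,"turn":0},{"x":0,"y":0,"z":0,"turn":0},{"x":0,"y":0,"z":0,"turn":0},{"x":0,"y":0,"z":-0.02,"turn":0},{"x":0,"y":0,"z":-0.06,"turn":0},{"x":0,"y":0,"z":-0.11,"turn":0},{"x":0,"y":0,"z":-0.15,"turn":0},{"x":0,"y":0,"z":-0.165,"turn":0},{"x":0,"y":0,"z":-0.165,"turn":0}]' 0.05
python3 - <<'E'
from h import *
from cell import imaging
import pickle
im=imaging.read_camera('wrist')[:,:,::-1];c=imaging.get_calibration('wrist')
pickle.dump(c,open('w3.pkl','wb')); cv2.imwrite('pics/w3.png',im)
print(proj(c,[.5428,.0182,.025]),proj(c,[.5428,.0182,.022]),proj(c,[.5169,.0206,.063]))
p=proj(c,[.529,.0197,.03]).astype(int);x0,y0=p-[40,40];print(x0,y0)
g=cv2.cvtColor(im,cv2.COLOR_BGR2GRAY)
cv2.imwrite('pics/w3c.png',cv2.resize(im[y0:y0+80,x0:x0+80],None,fx=7,fy=7,interpolation=cv2.INTER_CUBIC))
go(.4994,-.2586,.2,None)
E
```

```text
time_s: 9.2
tool_pos: [0.5178, 0.0207, 0.2113]
tool_rot: [180.0, 0.1, 174.9]
force: [-0.3, -0.2, 0.1]
grip_width: 0.05
grasp_force: 0.0
[277.7720655  215.57926493] [277.77037578 214.70288629] [277.8969516  201.28249783]
238 164
t 9.25 yaw 174.86 q7 80.6 shift [-0.0075 -0.2797  0.0101] turn rad 0.0 or 0.0
```

View pics/w3c.png

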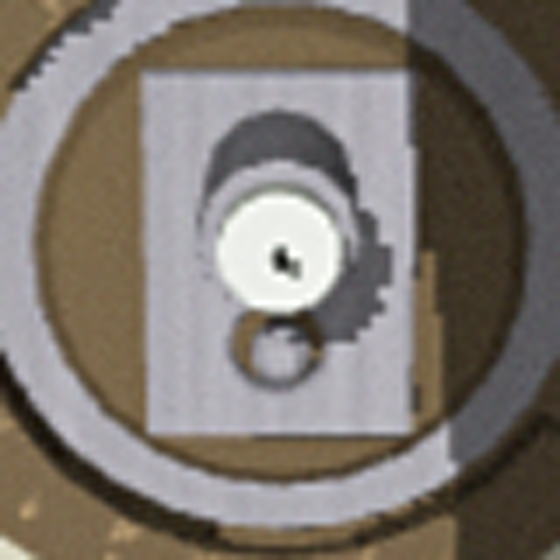

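The plate lies flat on the platform, with the pin inside the hole at crop (278,352). Next the hood: move above it, turning about 1.22 rad to line up with its handle.

```bash
python3 -m crank '[{"x":0,"y":-0.02,"z":-0.005,"turn":0.1},{"x":-0.001,"y":-0.06,"z":-0.01,"turn":0.26},{"x":-0.002,"y":-0.1,"z":-0.014,"turn":0.42},{"x":-0.003,"y":-0.14,"z":-0.014,"turn":0.58},{"x":-0.004,"y":-0.18,"z":-0.014,"turn":0.74},{"x":-0.005,"y":-0.22,"z":-0.014,"turn":0.9},{"x":-0.006,"y":-0.25,"z":-0.014,"turn":1.06},{"x":-0.007,"y":-0.27,"z":-0.014,"turn":1.18},{"x":-0.0075,"y":-0.28,"z":-0.014,"turn":1.22},{"x":-0.0075,"y":-0.28,"z":-0.014,"turn":1.22},{"x":-0.0075,"y":-0.28,"z":-0.014,"turn":1.22}]'
python3 - <<'E'
from h import *
from cell import imaging
import pickle
im=imaging.read_camera('wrist')[:,:,::-1];c=imaging.get_calibration('wrist')
pickle.dump(c,open('w4.pkl','wb')); cv2.imwrite('pics/w4.png',im)
p=proj(c,[.4994,-.2586,.111]).astype(int);x0,y0=p-[100,75];print(p,x0,y0)
cv2.imwrite('pics/w4c.png',cv2.resize(cv2.convertScaleAbs(im[y0:y0+150,x0:x0+200],alpha=1.4),None,fx=4,fy=4,interpolation=cv2.INTER_CUBIC))
avg(3)
E
```

```text
time_s: 10.62
tool_pos: [0.5, -0.2576, 0.2245]
tool_rot: [-180.0, -0.1, 105.1]
force: [-0.0, 1.1, -0.4]
grip_width: 0.0502
grasp_force: 0.0
[274 214] 174 139
mean [ 5.001000e-01 -2.579000e-01  2.250000e-01  1.799873e+02 -2.640000e-02
  1.050732e+02  1.075000e-01  3.904000e-01  4.270000e-02] std [0.     0.0001 0.0001 0.0077 0.006  0.0173]
```

View pics/w4c.png

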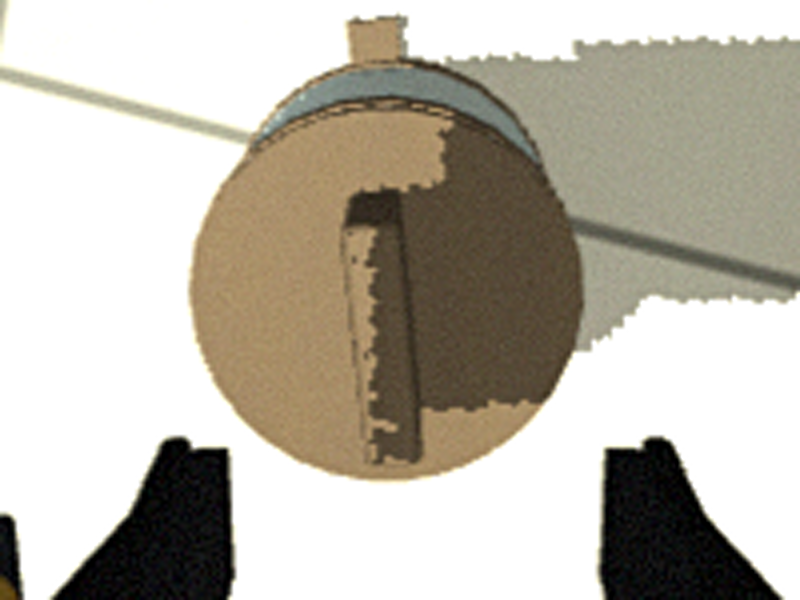

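Run:
```python
from h import *
import pickle
c=pickle.load(open('w4.pkl','rb'))
f=lambda u,v,z:ray(c,174+(u+.5)/4-.5,139+(v+.5)/4-.5,z)[:2]
a,b=f(343,228,.111),f(370,465,.111); d=a-b;yaw=np.degrees(np.arctan2(d[1],d[0]));print(np.linalg.norm(d),yaw)
n=np.array([d[1],-d[0]])/np.linalg.norm(d)  # to the right in the image
print('ctr from left edge',(a+b)/2+.006*n)
print('width bottom',np.linalg.norm(f(370,465,.111)-f(421,460,.111)),np.linalg.norm(a-f(398,225,.111)))
fit=lambda P:(lambda A,b:(lambda s:(s[:2]/2,np.sqrt(s[2]+(s[:2]**2).sum()/4)))(np.linalg.lstsq(A,b,rcond=None)[0]))(np.c_[P,np.ones(len(P))],(P**2).sum(1))
C,r=fit(np.array([f(*p,.079) for p in((190,292),(582,292),(386,480),(250,150),(245,430),(525,430))]));print('cap',C,r)
e=f(377,18,.005);d=e-C;print('ear',np.linalg.norm(d),np.degrees(np.arctan2(d[1],d[0])))
```

```text
0.05215527593854665 110.51979026959329
ctr from left edge [ 0.49813686 -0.26920066]
width bottom 0.010893222282734994 0.011062162301064556
cap [ 0.49730615 -0.26958361] 0.04553488918229202
ear 0.0569372610119041 108.57154186763422
```

The handle is centred at about (0.4977, -0.2694) with yaw about 110°. The cap radius of 45.5 mm and the ear at 57 mm both match the given sizes.

```bash
python3 -c "
from h import *
go(.4977,-.2694,.102,109.9)"
```

```text
t 10.82 yaw 105.05 q7 44.3 shift [-0.0104 -0.0053  0.1231] turn rad -0.085 or 3.057
```

```bash
python3 -m crank '[{"x":-0.01,"y":-0.005,"z":0.03,"turn":-0.085},{"x":-0.0105,"y":-0.0053,"z":0.07,"turn":-0.085},{"x":-0.0105,"y":-0.0053,"z":0.105,"turn":-0.085},{"x":-0.0105,"y":-0.0053,"z":0.12,"turn":-0.085},{"x":-0.0105,"y":-0.0053,"z":0.1235,"turn":-0.085},{"x":-0.0105,"y":-0.0053,"z":0.1235,"turn":-0.085},{"x":-0.0105,"y":-0.0053,"z":0.1235,"turn":-0.085}]'
python3 -m crank '[{"x":0,"y":0,"z":0,"turn":0},{"x":0,"y":0,"z":0,"turn":0},{"x":0,"y":0,"z":0,"turn":0},{"x":0,"y":0,"z":0,"turn":0},{"x":0,"y":0,"z":0,"turn":0},{"x":0,"y":0,"z":0,"turn":0}]' 0.0 50
python3 -c "
from h import *
avg(3)"
```

```text
time_s: 11.7
tool_pos: [0.4983, -0.2708, 0.1029]
tool_rot: [179.9, 0.1, 109.8]
force: [0.5, 0.4, 1.1]
grip_width: 0.0501
grasp_force: 0.0
time_s: 12.45
tool_pos: [0.4972, -0.2704, 0.1013]
tool_rot: [-180.0, -0.0, 109.8]
force: [-0.4, -0.1, -1.0]
grip_width: 0.0115
grasp_force: 50.0
mean [ 4.972000e-01 -2.703000e-01  1.013000e-01  1.800184e+02 -2.000000e-02
  1.098228e+02 -4.751000e-01 -2.558000e-01 -1.828200e+00] std [0.     0.     0.     0.0045 0.0009 0.0042]
```

```bash
python3 -m crank '[{"x":0,"y":0,"z":-0.01,"turn":0},{"x":0,"y":0,"z":-0.04,"turn":0},{"x":0,"y":0,"z":-0.08,"turn":0},{"x":0,"y":0,"z":-0.105,"turn":0},{"x":0,"y":0,"z":-0.11,"turn":0},{"x":0,"y":0,"z":-0.11,"turn":0}]'
python3 -c "
from h import *
go(.5293,.0191,.211,75)"
```

```text
time_s: 13.35
tool_pos: [0.4972, -0.2702, 0.2112]
tool_rot: [-180.0, -0.0, 109.8]
force: [0.2, -0.3, -2.3]
grip_width: 0.0117
grasp_force: 50.0
t 13.35 yaw 109.83 q7 50.9 shift [0.2613 0.1283 0.0003] turn rad 0.608 or -2.534
```

```bash
python3 -m crank '[{"x":0.015,"y":0.007,"z":0,"turn":0.03},{"x":0.045,"y":0.022,"z":0,"turn":0.1},{"x":0.085,"y":0.042,"z":0,"turn":0.2},{"x":0.125,"y":0.061,"z":0,"turn":0.3},{"x":0.165,"y":0.081,"z":0,"turn":0.4},{"x":0.205,"y":0.1,"z":0,"turn":0.5},{"x":0.24,"y":0.118,"z":0,"turn":0.57},{"x":0.257,"y":0.126,"z":0,"turn":0.608},{"x":0.2613,"y":0.1283,"z":0,"turn":0.608},{"x":0.2613,"y":0.1283,"z":0,"turn":0.608},{"x":0.2613,"y":0.1283,"z":0,"turn":0.608}]'
python3 -c "
from h import *
avg(3);go(.5293,.0191,.13,75)"
```

```text
time_s: 14.72
tool_pos: [0.5293, 0.0174, 0.2112]
tool_rot: [-180.0, 0.0, 74.9]
force: [0.7, 0.5, -1.2]
grip_width: 0.0114
grasp_force: 50.0
mean [ 5.294000e-01  1.770000e-02  2.115000e-01  1.799984e+02  1.080000e-02
  7.489120e+01 -4.044000e-01 -2.966000e-01 -1.629600e+00] std [0.     0.0002 0.0001 0.0057 0.0081 0.0086]
t 14.88 yaw 74.9 q7 -18.1 shift [ 0.0011 -0.0005  0.0816] turn rad -0.002 or 3.14
```

```bash
python3 -m crank '[{"x":0.0012,"y":0,"z":0.02,"turn":0},{"x":0.0012,"y":0,"z":0.045,"turn":0},{"x":0.0012,"y":0,"z":0.065,"turn":0},{"x":0.0012,"y":0,"z":0.078,"turn":0},{"x":0.0012,"y":0,"z":0.082,"turn":0},{"x":0.0012,"y":0,"z":0.082,"turn":0},{"x":0.0012,"y":0,"z":0.082,"turn":0}]'
python3 -c "
from h import *
avg(3);go(.5293,.0191,.1135,75)"
```

```text
time_s: 15.75
tool_pos: [0.5304, 0.0201, 0.1304]
tool_rot: [179.9, -0.0, 75.0]
force: [0.5, 0.6, -2.3]
grip_width: 0.0121
grasp_force: 50.0
mean [ 5.303000e-01  2.020000e-02  1.303000e-01  1.799316e+02 -3.970000e-02
  7.499190e+01 -1.972000e-01 -2.230000e-02 -1.677800e+00] std [0.0001 0.     0.0001 0.008  0.003  0.0013]
t 15.9 yaw 74.99 q7 -16.6 shift [-0.0013 -0.0006  0.0167] turn rad -0.0 or 3.141
```

```bash
python3 -m crank '[{"x":-0.001,"y":-0.0006,"z":0.004,"turn":0},{"x":-0.001,"y":-0.0006,"z":0.008,"turn":0},{"x":-0.001,"y":-0.0006,"z":0.012,"turn":0},{"x":-0.001,"y":-0.0006,"z":0.016,"turn":0},{"x":-0.001,"y":-0.0006,"z":0.018,"turn":0},{"x":-0.001,"y":-0.0006,"z":0.018,"turn":0}]'
python3 -c "
from h import *
avg(3);go(.5293,.0191,.1063,75)"
```

```text
time_s: 16.65
tool_pos: [0.529, 0.0193, 0.1119]
tool_rot: [-180.0, -0.0, 75.0]
force: [-2.3, -0.2, 2.8]
grip_width: 0.0114
grasp_force: 50.0
mean [ 5.289000e-01  1.930000e-02  1.119000e-01  1.800076e+02 -9.800000e-03
  7.498800e+01 -2.386400e+00 -2.344000e-01  2.580200e+00] std [0.     0.     0.     0.0031 0.0008 0.0008]
t 16.8 yaw 74.99 q7 -16.1 shift [-0.0001  0.0004  0.0056] turn rad -0.0 or 3.141
```

The ears are in the slots: the rim is at about 10.6 mm with the spring pushing back. Press down.

```bash
python3 -m crank '[{"x":0,"y":0,"z":0.002,"turn":0},{"x":0,"y":0,"z":0.004,"turn":0},{"x":0,"y":0,"z":0.006,"turn":0},{"x":0,"y":0,"z":0.006,"turn":0},{"x":0,"y":0,"z":0.006,"turn":0}]'
python3 -c "
from h import *
avg(3);go(.5293,.0191,.1063,-5)"
```

```text
time_s: 17.42
tool_pos: [0.5291, 0.0193, 0.1065]
tool_rot: [-180.0, -0.0, 75.0]
force: [-4.9, -0.6, 9.5]
grip_width: 0.0117
grasp_force: 49.9
mean [ 5.291000e-01  1.930000e-02  1.065000e-01  1.799997e+02 -2.610000e-02
  7.498710e+01 -4.810000e+00 -3.327000e-01  8.832300e+00] std [0.     0.     0.     0.0013 0.0007 0.0003]
t 17.57 yaw 74.99 q7 -15.9 shift [-0.0001  0.0003  0.0002] turn rad 1.396 or -1.746
```

```bash
python3 -m crank '[{"x":0,"y":0,"z":0.001,"turn":0},{"x":0,"y":0,"z":0.001,"turn":0.08},{"x":0,"y":0,"z":0.001,"turn":0.18},{"x":0,"y":0,"z":0.001,"turn":0.28},{"x":0,"y":0,"z":0.001,"turn":0.38},{"x":0,"y":0,"z":0.001,"turn":0.48},{"x":0,"y":0,"z":0.001,"turn":0.58},{"x":0,"y":0,"z":0.001,"turn":0.66},{"x":0,"y":0,"z":0.001,"turn":0.7},{"x":0,"y":0,"z":0.001,"turn":0.7}]'
python3 -c "
from h import *
from cell import env
avg(3);go(.5293,.0191,.1055,-5);print(env.get_obs()['wrist_torque'])"
```

```text
time_s: 18.82
tool_pos: [0.5298, 0.0193, 0.1059]
tool_rot: [180.0, -0.1, 34.9]
force: [-3.6, -1.0, 9.9]
grip_width: 0.0113
grasp_force: 50.0
mean [ 5.298000e-01  1.930000e-02  1.059000e-01  1.799528e+02 -8.740000e-02
  3.493550e+01 -3.301700e+00 -4.000000e-04  9.898900e+00] std [0.     0.     0.     0.0015 0.0002 0.0013]
t 18.98 yaw 34.93 q7 -55.1 shift [-0.0005 -0.0001  0.0004] turn rad 0.697 or -2.445
[-0.21478048  1.02097218  0.23797261]
```

```bash
python3 -m crank '[{"x":0,"y":0,"z":0,"turn":0.06},{"x":0,"y":0,"z":0,"turn":0.16},{"x":0,"y":0,"z":0,"turn":0.26},{"x":0,"y":0,"z":0,"turn":0.36},{"x":0,"y":0,"z":0,"turn":0.46},{"x":0,"y":0,"z":0,"turn":0.55},{"x":0,"y":0,"z":0,"turn":0.63},{"x":0,"y":0,"z":0,"turn":0.69},{"x":0,"y":0,"z":0,"turn":0.7},{"x":0,"y":0,"z":0,"turn":0.7}]'
python3 -c "
from h import *
from cell import env
avg(3);go(.5293,.0191,.1055,-5);print(env.get_obs()['wrist_torque'])"
```

```text
time_s: 20.23
tool_pos: [0.5295, 0.0208, 0.1058]
tool_rot: [-179.9, -0.0, -5.1]
force: [-4.2, 1.6, 9.8]
grip_width: 0.012
grasp_force: 50.0
mean [ 5.294000e-01  2.080000e-02  1.057000e-01  1.801121e+02 -3.660000e-02
  3.548957e+02 -4.169800e+00  2.732400e+00  1.030340e+01] std [0.     0.     0.     0.0018 0.0025 0.0004]
t 20.38 yaw -5.1 q7 -94.3 shift [0.     0.0017 0.0002] turn rad -0.002 or 3.14
[0.46551827 1.27256403 0.39693897]
```

At yaw -5.1° the ears are at the notches. Ease up about 4.5 mm and check the height and force.

```bash
python3 -m crank '[{"x":0,"y":0.001,"z":-0.001,"turn":0},{"x":0,"y":0.001,"z":-0.002,"turn":0},{"x":0,"y":0.001,"z":-0.003,"turn":0},{"x":0,"y":0.001,"z":-0.004,"turn":0},{"x":0,"y":0.001,"z":-0.005,"turn":0},{"x":0,"y":0.001,"z":-0.005,"turn":0}]'
python3 -c "
from h import *
from cell import env
avg(3);print(env.get_obs()['wrist_torque'])"
```

```text
time_s: 21.12
tool_pos: [0.5292, 0.0199, 0.1099]
tool_rot: [-179.9, -0.0, -5.2]
force: [-2.1, 5.9, 4.8]
grip_width: 0.0116
grasp_force: 49.9
mean [ 5.292000e-01  1.990000e-02  1.099000e-01  1.801282e+02 -3.590000e-02
  3.548193e+02 -1.977300e+00  5.328200e+00  5.344800e+00] std [0.     0.     0.     0.0012 0.0009 0.0021]
[1.38864721 0.74228812 0.14443962]
```

```bash
python3 -m crank '[{"x":0,"y":-0.001,"z":-0.0005,"turn":0},{"x":0,"y":-0.0015,"z":-0.001,"turn":0},{"x":0,"y":-0.0015,"z":-0.0015,"turn":0},{"x":0,"y":-0.0015,"z":-0.0015,"turn":0}]'
python3 -c "
from h import *
from cell import env
avg(3);print(env.get_obs()['wrist_torque'])"
```

```text
time_s: 21.78
tool_pos: [0.5292, 0.0199, 0.1111]
tool_rot: [-180.0, -0.0, -5.2]
force: [-0.9, 4.0, 3.7]
grip_width: 0.0115
grasp_force: 49.9
mean [ 5.291000e-01  1.990000e-02  1.111000e-01  1.800182e+02 -1.470000e-02
  3.547689e+02 -1.234900e+00  3.888700e+00  3.895300e+00] std [0.     0.     0.     0.0017 0.0013 0.0022]
[1.09308853 0.39570946 0.11842637]
```

The spring load matches the locked height, so release and rise.

```bash
python3 -m crank '[{"x":0,"y":0,"z":0,"turn":0},{"x":0,"y":0,"z":0,"turn":0},{"x":0,"y":0,"z":0,"turn":0},{"x":0,"y":0,"z":0,"turn":0},{"x":0,"y":0,"z":-0.01,"turn":0},{"x":0,"y":0,"z":-0.04,"turn":0},{"x":0,"y":0,"z":-0.08,"turn":0},{"x":0,"y":0,"z":-0.115,"turn":0},{"x":0,"y":0,"z":-0.12,"turn":0},{"x":0,"y":0,"z":-0.12,"turn":0}]' 0.05
python3 - <<'E'
from h import *
from cell import imaging
im=imaging.read_camera('wrist')[:,:,::-1];c=imaging.get_calibration('wrist');cv2.imwrite('pics/w5.png',im)
P=lambda *a:(proj(c,a)).round(1)
p=proj(c,[.529,.0197,.1215]).astype(int);x0,y0=p-[100,75];print(p,x0,y0)
a=np.radians(-5);ux,uy=np.array([np.cos(a),np.sin(a)]),np.array([-np.sin(a),np.cos(a)])
for z in(.1215,.1185): print(z,[((proj(c,[*(np.array([.529,.0197])+i*.027*ux+j*.006*uy),z])-[x0,y0])*4).round() for i in(-1,1) for j in(-1,1)])
cv2.imwrite('pics/w5c.png',cv2.resize(cv2.convertScaleAbs(im[y0:y0+150,x0:x0+200],alpha=1.4),None,fx=4,fy=4,interpolation=cv2.INTER_CUBIC))
E
```

```text
time_s: 23.18
tool_pos: [0.529, 0.0198, 0.2313]
tool_rot: [-180.0, -0.0, -5.2]
force: [-0.6, -0.1, -0.7]
grip_width: 0.0499
grasp_force: 0.0
[277 216] 177 141
0.1215 [array([430., 427.]), array([372., 427.]), array([431., 172.]), array([370., 172.])]
0.1185 [array([430., 421.]), array([373., 421.]), array([431., 168.]), array([370., 169.])]
```

The picture budget is used up, so I'll check the handle's pose numerically.

Run:
```python
from h import *
from cell import imaging
c=imaging.get_calibration('wrist')
im=cv2.cvtColor(cv2.imread('pics/w5.png'),cv2.COLOR_BGR2GRAY)[141:291,177:377]
L=cv2.createLineSegmentDetector().detect(cv2.resize(im,None,fx=2,fy=2,interpolation=cv2.INTER_CUBIC))[0][:,0]/2
for s in L:
    if np.hypot(s[2]-s[0],s[3]-s[1])<18: continue
    a,b=[ray(c,177+s[i],141+s[i+1],.1215)[:2] for i in(0,2)];d=b-a
    if np.linalg.norm((a+b)/2-[.529,.0197])<.04: print(s.round(1),a.round(4),b.round(4),np.linalg.norm(d).round(4),(np.degrees(np.arctan2(d[1],d[0]))%180).round(1))
```

```text
[144.4  83.8 131.6  98.5] [ 0.519  -0.0154] [ 0.5072 -0.0042] 0.0163 136.8
[54.8 79.3 46.5 62.9] [0.5294 0.0564] [0.5437 0.0612] 0.0151 18.6
[108.1  47.2 108.1 100.9] [0.5519 0.0114] [0.5067 0.0152] 0.0454 175.2
[ 93.1  42.2  94.8 102.2] [0.557  0.0227] [0.5066 0.0262] 0.0505 176.0
[106.  102.2 106.1  42.8] [0.5058 0.017 ] [0.5556 0.0127] 0.05 175.1
```

The handle reads yaw about -4.6°, centred at about (0.531, 0.0195), which matches the foot. The height agrees with the locked position. Hand in.

```bash
python3 -c "
from cell import env
print(env.sign_off())"
```

```text
the job is handed in; nothing more can be done
None
```

The job is handed in at about 23 s, but no verdict came back: the plate sat flat with its hole over the pin (seen in a picture), and the hood read aligned with the foot and risen to about its locked height (from measured pose and spring force, not a picture).

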